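Twist the stuck yellow glue cup out of its pot

TASK

The yellow glue cup is stuck in its grey pot with dried glue. Grip the cup by its rim, break it loose with a good twist (thirty degrees or more, either way) while it is still sitting in the pot, pull it straight up and out, then set it down upright, without dropping it, in the middle of the aluminium tray and let go. Leave the blue cup in its pot.

Things in the scene. Friction and masses are not known exactly. Their poses are not given: they have to be found in the camera images.
- yellow_cup_mid (a point): Centre (half-way up, on the axis) of the loose round yellow plastic cup, 105 mm tall, about 0.15 kg; z up along its axis. Lower 66 mm: 53 mm across, solid with hardened glue. Upper 39 mm: hollow collar, 60 mm across outside, 3.5 mm wall. The point is 52.5 mm above its foot; the grey pot's mouth is 12.5 mm above the point, so 40 mm stands proud to be gripped from above.
- yellow_pot_mouth (a point): Centre of the rim of the grey pot (66 mm across, rim 90 mm above the bench, inner floor 65 mm below this point) that holds the yellow cup. Fixed on a wooden base 110 x 110 x 20 mm. z up; x turns with the pot. Dried glue beads in the mouth hold the cup by friction: about 8 to 20 N of straight pull, less with a twist, until it has come up about 58 mm.
- tray_in (a point): Centre of the inner floor of the fixed square aluminium tray, 150 x 150 mm outside, rim 14 mm high above the bench, walls 4 mm, floor 4 mm above the bench. z up, x and y along its sides. Its place varies.
- blue_cup_mid (a point): Centre (half-way up) of the blue cup, the same shape and size as the yellow one, sitting in its own identical fixed grey pot on an identical base. It is to be left alone.
Mind the look-alikes: they are no part of the job. What is meant by the part that bears yellow_cup_mid is not orange, and is the larger of those in its own colour.

How it is judged (in metres and radians):
On the way, in this order (a step that is already met when the one before it is completed fails the run):
1. the yellow cup is twisted at least 20 degrees in its pot, either way, before it has come up 45 mm (angle between the x axis of yellow_cup_mid and the x axis of yellow_pot_mouth, either way round above 0.35 rad and z of yellow_cup_mid in the frame of yellow_pot_mouth below 0.0325 m), for 0.1 s.
2. the yellow cup is lifted clear out of its pot (z of yellow_cup_mid in the frame of yellow_pot_mouth above 0.054 m), for 0.1 s.
At the end, for the whole second after the job is handed in: The yellow cup stands upright (within 8 degrees), foot down and at rest on the tray's floor, its axis within 35 mm of the tray's centre, and the blue cup is still in its pot, within 12 mm of where it was (horizontal distance between yellow_cup_mid and tray_in below 0.035 m and z of yellow_cup_mid in the frame of tray_in between 0.045 and 0.06 m and angle between yellow_cup_mid's own z axis and vertical below 0.15 rad and linear speed of yellow_cup below 0.03 m/s and distance of blue_cup_mid from where it was at the start of the episode below 0.012 m); the robot touches nothing.
It fails at once if the blue cup is disturbed (moved more than 15 mm) (distance of blue_cup_mid from where it was at the start of the episode above 0.015 m).
It fails at once if the yellow cup is dropped (falls free from more than about 30 mm) (contact force between the fingers and yellow_cup below 0.1 N and linear speed of yellow_cup above 0.75 m/s).
It also fails if it takes over 45 s, if anything falls off the work surface, if the arm or the gripper's body presses on something with over 40 N, if the wrist force passes 120 N, or if a joint passes its speed limit or range.

ROBOT

A 7-joint arm with a two-finger parallel gripper is mounted at the origin on the work surface. World frame = base frame: x ahead of the robot, y to its left, z up, the work surface at z = 0. Lengths are in m, angles in degrees, forces in N, time in s.
With the tool pointing down it reaches from about 0.425 to 0.875 m from the base axis. Payload 4.7 kg.
Tool frame: the origin (TCP) lies on the centre line of the jaws, within the pads' length; the fingertips stand 11 mm ahead of it and the grasp point (between the pads) lies 8 mm behind it; z points along the fingers, y is the direction in which the jaws open and shut (so a half turn about z gives the same grasp; the last joint's range is limited). The gripper opens to 87 mm and grips with 3 to 60 N. Pads are 19 mm wide; open, the fingers measure 117 mm over their backs; the gripper's body (75 mm by 190 mm) begins 51 mm behind the grasp point.
Start: joints at [-65.713, 18.392, -4.016, 83.108, 1.295, 78.541, -3.26], TCP at [0.259, 0.596, 0.234] pointing down, gripper open.
Joint ranges: [-163.93, 163.93], [-17.29, 119.83], [-79.2, 71.16], [3.27, 140.29], [-89.18, 269.18], [5.43, 117.66], [-154.24, 154.24]. Speed limits (degrees/s): [147.25, 147.25, 180, 180, 180, 180, 180].

INTERFACE

Orientations are given as [roll, pitch, yaw] about the fixed x, y, z axes, in that order (R = Rz(yaw) Ry(pitch) Rx(roll)).
In Python, from cell import env gives the robot as it stands.
- The arm moves only by the tool servo_tool, never from a script. Its argument "moves" is text: rows parted by semicolons, each of 7 numbers parted by spaces: the shift along the tool's x, y, z as a fraction of full scale, then the turn, a rotation vector about the tool's x, y, z as a fraction of full scale, then the gripper's target within -1 to 1 (shut at 1, half-way at 0, fully open at -1). A call has 1 to 20 rows; each row shifts and turns the pose as measured when the row begins, along the tool's axes as they then stand; what a row does not reach is not made up. Full scale, the value 1, is 1000 mm for a shift and 0.5 rad for a turn. A row lasts 1/12 s, in which the tool goes at most 41.7 mm and 7.16 degrees, less where a joint would pass 70% of its speed; a pose out of reach is approached as far as the arm can. A call with a number of a shift or a turn outside -1 to 1 is refused whole. A call with a gripper value outside its range is refused whole. The fingers move at their own pace and stop on an object; "squeeze" is the grip in N (left out, the last holds). Time passes only in rows, so rows that do not move let the fingers close. It gives the time, the measured TCP pose, the force and the opening at its end, in the units of the state.
- env.get_obs(): the state, without advancing time (a new reading comes with each control period).
- env.read_camera(name): name is "scene" or "top" or "wrist"; returns a dict with "img" (480x640x3 uint8, red, green, blue), "range_z" (480x640 float32, m along the optical axis (not along the pixel's ray), 0 where there is no reading), "mtx" (3x3 intrinsics, pixels), "T" (4x4, takes a point from camera to world coordinates); the wrist camera has in their place "hand_eye" (4x4, takes a point from camera to tool coordinates, whose origin is the TCP and whose axes are the flange's). Camera axes: x right, y up, looking along -z (the intrinsics and any distortion apply to the point x, -y, -z); pixel columns grow to the right and rows downward; lengths in m; the calibration is good to about 2 mm. A picture is of the moment at which its call begins: read the wrist's pose just before it.
- env.sign_off(): hands the job in, once; it reports no verdict.
The state is a dict: "time_s": time; "qpos": joint angles; "joint_velocities": joint speeds; "effort": joint torques, N m; "tool_pos": TCP position; "tool_rot": TCP orientation; "force": force on the tool from outside, world axes, zero at the start; "wrist_torque": the same for the moment, N m; "grip_width": finger opening in m.
Only numpy, scipy, OpenCV 4.12 (cv2) and the standard library are available. Lean on these libraries where they do the work, as an engineer would, in place of code of your own. Each camera call takes 0.05 s, during which the arm holds its last target.

## Working session

There is one attempt and no reset: what is moved stays moved. The work goes in short steps, Python scripts to look and compute and a tool call to move; the robot and the scene stay as the last step left them, time stands still between calls to the robot, and variables do not carry over. Pictures are saved under pics/ and viewed, and the job is handed in when it is done.

Besides the shell and the picture viewer there is one more tool, called after "Emit:" as a command line: name --argument value ..., lists and objects as JSON in quotes. servo_tool: Moves the arm, as the interface text tells. Its arguments: {"type":"object","properties":{"moves":{"type":"string"},"squeeze":{"type":"number"}},"required":["moves"]}

```bash
mkdir -p pics; ls
python3 - <<'E'
from cell import env
import cv2,pickle
o=env.get_obs();print({k:o[k] for k in('time_s','tool_pos','tool_rot','force','grip_width')})
d={}
for n in("scene","top"):
    c=env.read_camera(n);d[n]=c;cv2.imwrite(f"pics/{n}0.png",c["img"][:,:,::-1]);print(n,c["mtx"],c["T"],c.keys())
pickle.dump(d,open("c0.pkl","wb"))
E
```

```text
pics
{'time_s': 0.0, 'tool_pos': array([0.25877779, 0.59568232, 0.23243076]), 'tool_rot': array([-1.79887481e+02,  6.08885751e-03,  1.56525420e+02]), 'force': array([-0.4905068 ,  0.86090941, -0.2432039 ]), 'grip_width': 0.08652931903754787}
scene [[494.5811565    0.         316.06164961]
 [  0.         494.5811565  242.76026126]
 [  0.           0.           1.        ]] [[ 0.14635737 -0.76690591  0.62484786  1.11718319]
 [ 0.98907817  0.12457777 -0.07877031 -0.07620637]
 [-0.01743274  0.62955199  0.77676277  0.7604544 ]
 [ 0.          0.          0.          1.        ]] dict_keys(['img', 'range_z', 'mtx', 'T'])
top [[446.39876709   0.         323.8037707 ]
 [  0.         446.39876709 242.27106075]
 [  0.           0.           1.        ]] [[-1.10710959e-01  9.73073264e-01 -2.02167028e-01  4.09008554e-01]
 [-9.93844882e-01 -1.09199481e-01  1.86500437e-02 -1.99941777e-04]
 [-3.92867569e-03  2.02987430e-01  9.79173462e-01  9.31340838e-01]
 [ 0.00000000e+00  0.00000000e+00  0.00000000e+00  1.00000000e+00]] dict_keys(['img', 'range_z', 'mtx', 'T'])
```

View pics/scene0.png

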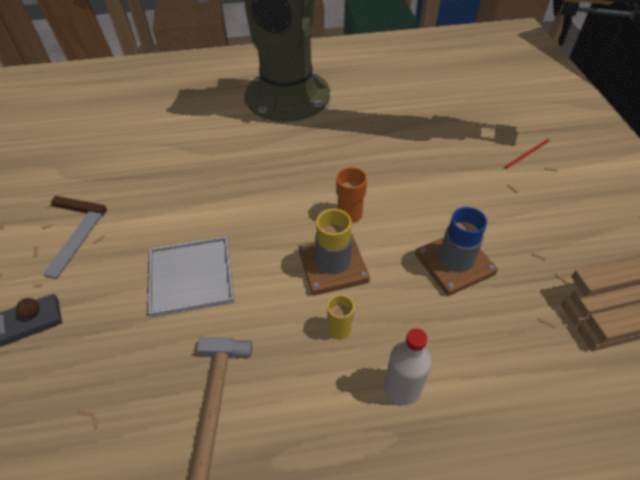

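View pics/top0.png

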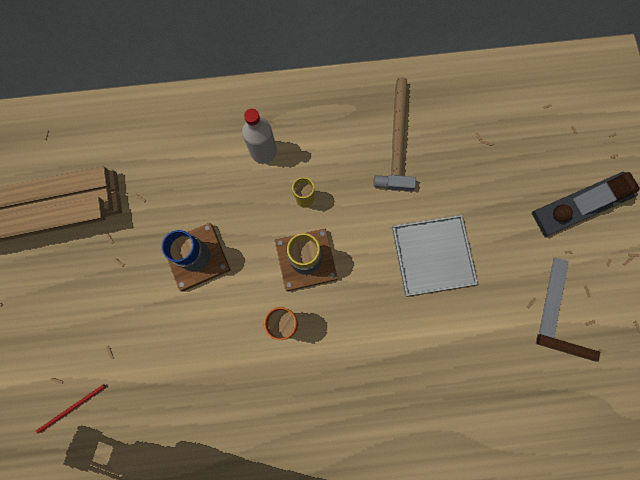

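```bash
cat > h.py <<'E'
import numpy as np,cv2
def pts(c):
    K=c["mtx"];z=c["range_z"].astype(float);v,u=np.mgrid[:480,:640]
    P=np.stack([(u-K[0,2])/K[0,0]*z,-(v-K[1,2])/K[1,1]*z,-z],-1)
    return P@c["T"][:3,:3].T+c["T"][:3,3]
def rayz(c,uv,z):
    K=c["mtx"];uv=np.atleast_2d(uv).astype(float)
    d=np.stack([(uv[:,0]-K[0,2])/K[0,0],-(uv[:,1]-K[1,2])/K[1,1],-np.ones(len(uv))],-1)@c["T"][:3,:3].T
    o=c["T"][:3,3];return o+d*((z-o[2])/d[:,2])[:,None]
def circ(p):
    A=np.c_[2*p,np.ones(len(p))];s=np.linalg.lstsq(A,(p**2).sum(1),rcond=None)[0]
    return s[:2],np.sqrt(s[2]+s[:2]@s[:2])
E
python3 - <<'E'
import pickle,cv2,numpy as np
from h import *
d=pickle.load(open("c0.pkl","rb"))
for n in d:
    c=d[n];P=pts(c);hsv=cv2.cvtColor(c["img"],cv2.COLOR_RGB2HSV)
    for nm,lo,hi in(("yellow",(24,150,60),(34,255,255)),("orange",(3,190,60),(14,255,255)),("blue",(108,150,40),(130,255,255))):
        m=cv2.inRange(hsv,lo,hi);k,l,s,ce=cv2.connectedComponentsWithStats(m)
        for i in range(1,k):
            if s[i,4]<100: continue
            p=P[l==i];zt=np.percentile(p[:,2],95);q=p[p[:,2]>zt-.006]
            cc,r=circ(q[:,:2]);
            # outer rim by ray to z=.13
            cn=cv2.findContours((l==i).astype(np.uint8),cv2.RETR_EXTERNAL,cv2.CHAIN_APPROX_NONE)[0][0][:,0]
            hull=cv2.convexHull(cn)[:,0]; cen,rr=cv2.minEnclosingCircle(rayz(c,hull,zt)[:,:2].astype(np.float32))
            print(n,nm,ce[i].round(),s[i,4],"ztop %.3f"%zt,"meanradius fit",cc.round(4),r.round(4),"enc",np.round(cen,4),round(rr,4))
    print("other heights")
    # tall objects extents
    g=(hsv[...,1]<45)&(hsv[...,2]>90)&(P[...,2]<.03)
    m=cv2.morphologyEx(g.astype(np.uint8),cv2.MORPH_CLOSE,np.ones((5,5)));k,l,s,ce=cv2.connectedComponentsWithStats(m)
    i=max([j for j in range(1,k)],key=lambda j:s[j,4]);cn=max(cv2.findContours((l==i).astype(np.uint8),0,1)[0],key=cv2.contourArea)
    q=rayz(c,cn[:,0],.014)[:,:2].astype(np.float32);print("tray",s[i],cv2.minAreaRect(q),"z med",np.median(P[l==i][:,2]))
t=d["top"]["img"];cv2.imwrite("pics/crop.png",cv2.resize(t[160:350,140:380],None,fx=3,fy=3)[:,:,::-1])
E
```

```text
scene yellow [340. 326.] 136 ztop 0.076 meanradius fit [0.7054 0.0128] 0.0197 enc [0.7362 0.0095] 0.0238
scene orange [351. 192.] 804 ztop 0.102 meanradius fit [ 0.7445 -0.0994] 0.3484 enc [0.4808 0.0717] 0.0669
scene blue [458.  11.] 583 ztop -0.187 meanradius fit [0.324  0.7233] 1.1258 enc [-0.715   0.7449] 0.131
scene blue [467. 227.] 850 ztop 0.128 meanradius fit [0.8262 0.0716] 0.2853 enc [0.6144 0.2436] 0.0429
other heights
tray [ 148  236   86   81 5635] ((0.5524416565895081, -0.24382025003433228), (0.15823525190353394, 0.15132281184196472), 2.627446174621582) z med 0.004365831249719565
top yellow [304. 193.] 261 ztop 0.078 meanradius fit [0.7013 0.013 ] 0.0206 enc [0.6919 0.0126] 0.0308
top yellow [303. 249.] 292 ztop 0.131 meanradius fit [0.5664 0.024 ] 0.0278 enc [0.564  0.0225] 0.0319
top orange [283. 325.] 105 ztop 0.106 meanradius fit [0.4392 0.0797] 0.0277 enc [0.4385 0.0782] 0.0297
top blue [180. 247.] 437 ztop 0.131 meanradius fit [0.5319 0.1406] 0.1337 enc [0.5938 0.2466] 0.0354
other heights
tray [ 392  215   86   81 5158] ((0.5474616885185242, -0.24308595061302185), (0.14968568086624146, 0.1521935760974884), 2.780925750732422) z med 0.004152992659625543
```

View pics/crop.png

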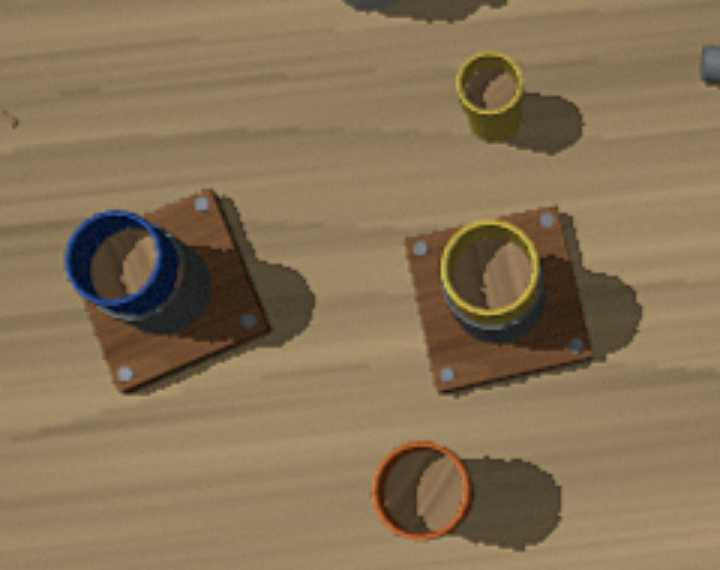

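The pot-held yellow cup is at (304,252) in the top view. The look-alikes are the small yellow cup at (303,190), the orange cup at (281,323) and the blue cup at (182,248). The crop shows the chosen one is the larger yellow cup in a grey pot on a wooden base. Its rim centre is near (0.565, 0.024) at z 0.130, and the tray centre is near (0.55, -0.243). I'll swing over now.

Emit:
servo_tool --moves "-0.036 -0.004 -0.002 0 0 0.125 -1;-0.036 -0.004 -0.002 0 0 0.125 -1;-0.036 -0.004 -0.002 0 0 0.125 -1;-0.036 -0.004 -0.002 0 0 0.125 -1;-0.036 -0.004 -0.002 0 0 0.125 -1;-0.036 -0.004 -0.002 0 0 0.125 -1;-0.036 -0.004 -0.002 0 0 0.125 -1;-0.036 -0.004 -0.002 0 0 0.125 -1;-0.036 -0.004 -0.002 0 0 0.125 -1;-0.036 -0.004 -0.002 0 0 0.125 -1"

```text
time_s: 0.93
tool_pos: [0.5038, 0.337, 0.2438]
tool_rot: [-179.2, -0.1, 120.4]
force: [0.7, 0.6, 0.4]
grip_width: 0.0869
```

Emit:
servo_tool --moves "-0.036 -0.003 0 0 0 0.11 -1;-0.036 -0.003 0 0 0 0.11 -1;-0.036 -0.003 0 0 0 0.11 -1;-0.036 -0.003 0 0 0 0.11 -1;-0.036 -0.003 0 0 0 0.11 -1;-0.036 -0.003 0 0 0 0.11 -1;-0.036 -0.003 0 0 0 0.11 -1;-0.036 -0.003 0 0 0 0.11 -1;-0.03 -0.003 0 0 0 0.1 -1;0 0 0 0 0 0 -1;0 0 0 0 0 0 -1"

```text
time_s: 1.85
tool_pos: [0.5737, -0.0002, 0.2407]
tool_rot: [-178.9, 0.7, 89.7]
force: [0.5, 1.6, -0.2]
grip_width: 0.0868
```

Run:
```python
from cell import env
import cv2,pickle,numpy as np
from scipy.spatial.transform import Rotation as R
from h import *
o=env.get_obs();c=env.read_camera("wrist");print({k:o[k] for k in('qpos','tool_pos','tool_rot')});print(c["hand_eye"])
T=np.eye(4);T[:3,:3]=R.from_euler("xyz",o["tool_rot"],degrees=True).as_matrix();T[:3,3]=o["tool_pos"]
c["T"]=T@c["hand_eye"]
pickle.dump(c,open("w1.pkl","wb"))
cv2.imwrite("pics/w1.png",c["img"][:,:,::-1])
P=pts(c);hsv=cv2.cvtColor(c["img"],cv2.COLOR_RGB2HSV)
m=cv2.inRange(hsv,(22,120,50),(36,255,255))>0
for lo,hi in((.122,.14),):
    q=P[m&(P[...,2]>lo)&(P[...,2]<hi)];print(len(q),np.median(q[:,2]),np.percentile(q[:,2],[5,95]))
    if len(q)>50: print(circ(q[:,:2]))
```

```text
{'qpos': array([-26.2742885 ,   9.99485028,  26.39694241,  93.75766118,
        -3.78397064,  78.3571012 ,   0.3566417 ]), 'tool_pos': array([ 5.73669614e-01, -2.41522033e-04,  2.40709468e-01]), 'tool_rot': array([-178.94756543,    0.72762392,   89.74807371])}
[[ 3.47271737e-04  9.63295235e-01  2.68443979e-01  7.45607522e-02]
 [ 9.99999880e-01 -4.27366943e-04  2.39934025e-04  2.09845791e-03]
 [ 3.45851385e-04  2.68443863e-01 -9.63295268e-01 -1.51179235e-01]
 [ 0.00000000e+00  0.00000000e+00  0.00000000e+00  1.00000000e+00]]
1192 0.12959794664053906 [0.1237973  0.13092563]
(array([0.56918734, 0.02533102]), np.float64(0.027769475641043793))
```

View pics/w1.png

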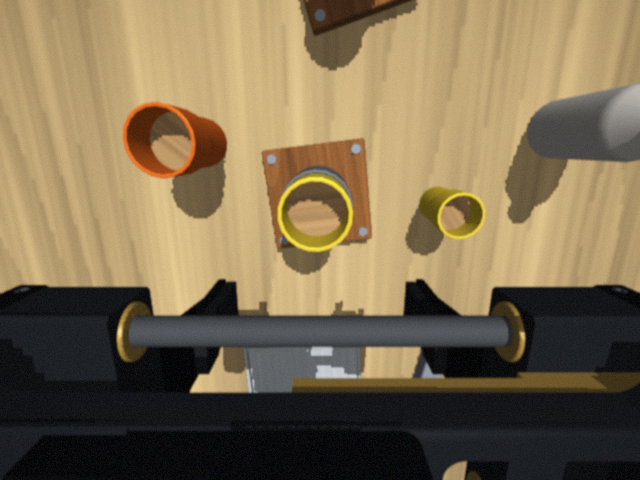

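The wrist view shows the yellow rim at (316,213), giving a centre of (0.569, 0.025) at z 0.130, with the base and pot below it. This agrees with the top view to 3 mm. I'll level the tool and move over the cup.

```bash
cat > nxt.py <<'E'
import sys,numpy as np
from cell import env
from scipy.spatial.transform import Rotation as R
def go(p,yaw):
    o=env.get_obs();r=R.from_euler("xyz",o["tool_rot"],degrees=True);d=R.from_euler("xyz",[180,0,yaw],degrees=True)
    print("t",round(o["time_s"],2),"pos",o["tool_pos"].round(4),"rot",o["tool_rot"].round(2),"F",o["force"].round(1),"Tq",o["wrist_torque"].round(2),"w",round(o["grip_width"],4),"j7",o["qpos"][6].round(1))
    print("shift(frac)",r.inv().apply(np.array(p)-o["tool_pos"]).round(4),"turn(frac)",((r.inv()*d).as_rotvec()/.5).round(3))
if __name__=="__main__": a=[float(x) for x in sys.argv[1:]];go(a[:3],a[3])
E
python3 nxt.py .568 .0248 .107 90
```

```text
t 1.9 pos [ 0.5736 -0.0012  0.2408] rot [-178.95    0.81   89.72] F [ 0.6 -0.9  0.1] Tq [-0.14  0.01 -0.  ] w 0.0869 j7 0.4
shift(frac) [ 0.0278 -0.0033  0.1335] turn(frac) [-0.037  0.028 -0.01 ]
```

Emit:
servo_tool --moves "0.026 -0.005 0.02 -0.037 0.028 -0.01 -1;0 0 0.03 0 0 0 -1;0 0 0 0 0 0 -1;0 0 0 0 0 0 -1"

```text
time_s: 2.23
tool_pos: [0.5691, 0.0296, 0.1902]
tool_rot: [179.8, -0.1, 90.3]
force: [0.1, 1.1, 0.9]
grip_width: 0.0871
```

```bash
python3 nxt.py .568 .0248 .107 90
```

```text
t 2.23 pos [0.5691 0.0296 0.1902] rot [ 1.7984e+02 -1.3000e-01  9.0330e+01] F [0.1 1.1 0.9] Tq [-0.11 -0.01 -0.01] w 0.0871 j7 -1.3
shift(frac) [-0.005  -0.0013  0.0832] turn(frac) [ 0.006 -0.005  0.012]
```

Emit:
servo_tool --moves "-0.004 -0.001 0.02 0.006 -0.005 0.01 -1;0 0 0.03 0 0 0 -1;0 0 0 0 0 0 -1;0 0 0 0 0 0 -1"

```text
time_s: 2.57
tool_pos: [0.5713, 0.0297, 0.1445]
tool_rot: [179.7, -0.1, 90.4]
force: [0.5, -0.1, 0.8]
grip_width: 0.087
```

```bash
python3 nxt.py .568 .0248 .107 90
python3 - <<'E'
from cell import env
import cv2,numpy as np
from scipy.spatial.transform import Rotation as R
from h import *
o=env.get_obs();c=env.read_camera("wrist")
T=np.eye(4);T[:3,:3]=R.from_euler("xyz",o["tool_rot"],degrees=True).as_matrix();T[:3,3]=o["tool_pos"];c["T"]=T@c["hand_eye"]
cv2.imwrite("pics/w2.png",c["img"][:,:,::-1])
P=pts(c);hsv=cv2.cvtColor(c["img"],cv2.COLOR_RGB2HSV);m=cv2.inRange(hsv,(22,120,50),(36,255,255))>0
q=P[m&(P[...,2]>.122)&(P[...,2]<.14)];print(len(q),np.median(q[:,2]),circ(q[:,:2]))
E
```

```text
t 2.57 pos [0.5713 0.0297 0.1445] rot [ 1.797e+02 -7.000e-02  9.044e+01] F [ 0.5 -0.1  0.8] Tq [-0.05  0.05  0.03] w 0.087 j7 -0.4
shift(frac) [-0.0049 -0.0035  0.0375] turn(frac) [ 0.01  -0.002  0.015]
1849 0.12950183407470728 (array([0.56914129, 0.02557276]), np.float64(0.027948920745065112))
```

View pics/w2.png

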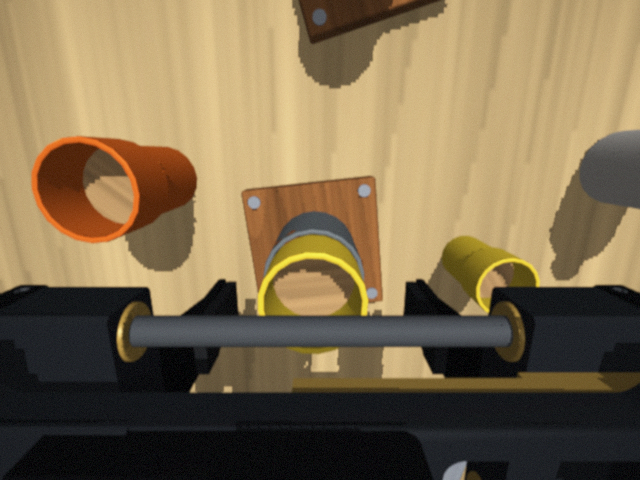

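Emit:
servo_tool --moves "-0.006 -0.004 0.008 0.008 0 0.015 -1;-0.003 -0.001 0.012 0 0 0 -1;0 0 0.012 0 0 0 -1;0 0 0 0 0 0 -1"

```text
time_s: 2.95
tool_pos: [0.5691, 0.0206, 0.1154]
tool_rot: [179.5, -0.2, 90.0]
force: [-1.0, 0.4, -1.4]
grip_width: 0.087
```

```bash
python3 nxt.py .569 .0253 .107 90
```

```text
t 2.95 pos [0.5691 0.0206 0.1154] rot [ 1.7952e+02 -1.7000e-01  9.0030e+01] F [-1.   0.4 -1.4] Tq [-0.04  0.17 -0.  ] w 0.087 j7 0.9
shift(frac) [ 0.0047 -0.0002  0.0084] turn(frac) [ 0.017 -0.006  0.001]
```

Emit:
servo_tool --moves "0.004 0 0.006 0.01 -0.005 0 -1;0 0 0 0 0 0 -1;0 0 0 0 0 0 -1"

```text
time_s: 3.2
tool_pos: [0.5691, 0.0244, 0.1085]
tool_rot: [179.9, -0.0, 90.0]
force: [0.5, 0.5, 0.8]
grip_width: 0.0869
```

```bash
python3 nxt.py .569 .0253 .107 90
```

```text
t 3.2 pos [0.5691 0.0244 0.1085] rot [179.87  -0.    89.96] F [0.5 0.5 0.8] Tq [-0.09  0.03 -0.03] w 0.0869 j7 0.5
shift(frac) [ 0.0009 -0.0001  0.0015] turn(frac) [ 0.005 -0.    -0.001]
```

Emit:
servo_tool --moves "0 0 0 0 0 0 1;0 0 0 0 0 0 1;0 0 0 0 0 0 1;0 0 0 0 0 0 1;0 0 0 0 0 0 1;0 0 0 0 0 0 1;0 0 0 0 0 0 1;0 0 0 0 0 0 1" --squeeze 45

```text
time_s: 3.87
tool_pos: [0.5672, 0.0252, 0.1089]
tool_rot: [-179.9, -0.0, 90.1]
force: [-0.4, -1.0, 0.2]
grip_width: 0.059
```

```bash
python3 nxt.py .569 .0253 .107 90
```

```text
t 3.87 pos [0.5672 0.0252 0.1089] rot [-1.7987e+02 -2.0000e-02  9.0080e+01] F [-0.4 -1.   0.2] Tq [-0.06  0.24  0.18] w 0.059 j7 0.5
shift(frac) [0.0001 0.0018 0.0019] turn(frac) [-0.004 -0.001  0.003]
```

Emit:
servo_tool --moves "0 0 0 0 0 0.12 1;0 0 0 0 0 0.12 1;0 0 0 0 0 0.12 1;0 0 0 0 0 0.12 1;0 0 0 0 0 0.12 1;0 0 0 0 0 0.12 1"

```text
time_s: 4.37
tool_pos: [0.5674, 0.0253, 0.109]
tool_rot: [-180.0, 0.2, 69.3]
force: [-0.8, -1.0, 0.7]
grip_width: 0.0587
```

```bash
python3 nxt.py .5672 .0252 .1089 45
```

```text
t 4.37 pos [0.5674 0.0253 0.109 ] rot [-179.97    0.18   69.26] F [-0.8 -1.   0.7] Tq [-0.1   0.4   0.68] w 0.0587 j7 -19.8
shift(frac) [-0.0002 -0.0002  0.0001] turn(frac) [0.    0.006 0.847]
```

Emit:
servo_tool --moves "0 0 0 0 0 0.12 1;0 0 0 0 0 0.12 1;0 0 0 0 0 0.12 1;0 0 0 0 0 0.12 1;0 0 0 0 0 0.12 1;0 0 0 0 0 0.12 1;0 0 0 0 0 0.12 1;0 0 0 0 0 0.12 1;0 0 0 0 0 0 1;0 0 0 0 0 0 1;0 0 0 0 0 0 1"

```text
time_s: 5.28
tool_pos: [0.5677, 0.0255, 0.1092]
tool_rot: [179.7, 0.3, 41.2]
force: [-1.7, 0.6, 0.1]
grip_width: 0.0591
```

```bash
python3 nxt.py .5672 .0252 .18 45
python3 - <<'E'
from cell import env
import cv2
for n in("scene","wrist"):
    c=env.read_camera(n);i=c["img"]; i=cv2.resize(i[150:320,260:420],None,fx=3,fy=3) if n=="scene" else i
    cv2.imwrite(f"pics/{n}_tw.png",i[:,:,::-1])
E
```

```text
t 5.28 pos [0.5677 0.0255 0.1092] rot [179.74   0.31  41.16] F [-1.7  0.6  0.1] Tq [ 0.02  0.37 -0.49] w 0.0591 j7 -47.2
shift(frac) [-0.001   0.0003 -0.0708] turn(frac) [ 0.009  0.011 -0.134]
```

View pics/scene_tw.png

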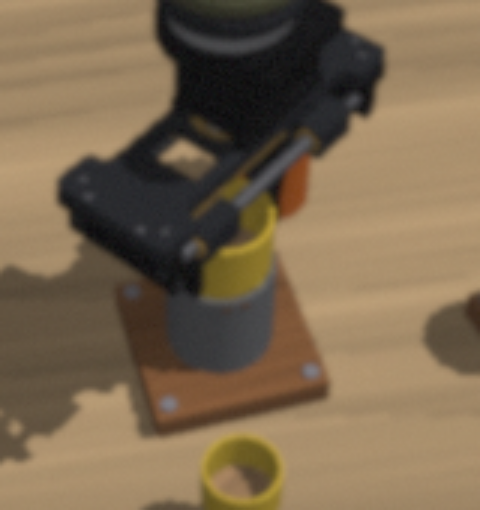

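View pics/wrist_tw.png

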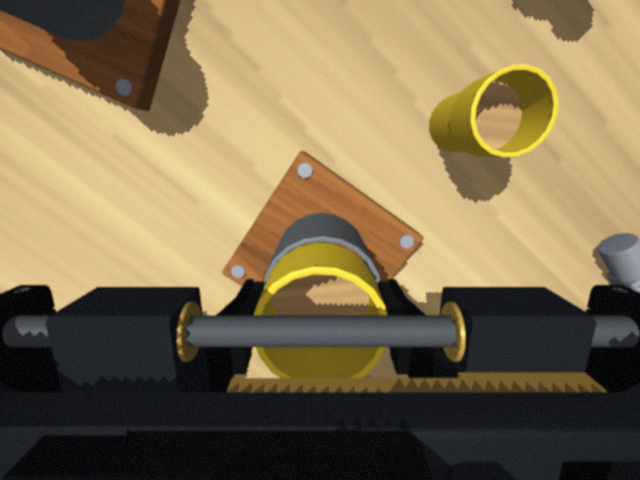

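The cup is held at 59 mm opening, and twisting torque built to about 0.7 N·m. A slip between pads and cup wouldn't show on a round cup, so I'll grip harder and twist further before lifting.

Emit:
servo_tool --moves "0 0 0 0 0 0 1;0 0 0 0 0 0 1;0 0 0 0 0 0.12 1;0 0 0 0 0 0.12 1;0 0 0 0 0 0.12 1;0 0 0 0 0 0.12 1;0 0 0 0 0 0.12 1;0 0 0 0 0 0.12 1;0 0 0 0 0 0.12 1;0 0 0 0 0 0.12 1" --squeeze 58

```text
time_s: 6.22
tool_pos: [0.568, 0.025, 0.1093]
tool_rot: [179.2, 0.2, 14.2]
force: [-1.6, 1.0, 1.4]
grip_width: 0.0588
```

```bash
python3 nxt.py .5672 .0252 .13 15
```

```text
t 6.22 pos [0.568  0.025  0.1093] rot [179.18   0.23  14.21] F [-1.6  1.   1.4] Tq [0.21 0.52 0.69] w 0.0588 j7 -73.5
shift(frac) [-0.0008 -0.0001 -0.0207] turn(frac) [ 0.028  0.008 -0.028]
```

The torque stayed at 0.69 N·m despite the tighter grip. So the glue was the part sliding, not the pads. Now I'll lift.

Emit:
servo_tool --moves "0 0 -0.008 0.02 0.008 -0.06 1;0 0 -0.01 0 0 -0.06 1;0 0 -0.01 0 0 -0.06 1;0 0 -0.01 0 0 -0.06 1;0 0 -0.01 0 0 -0.06 1;0 0 -0.01 0 0 -0.06 1"

```text
time_s: 6.72
tool_pos: [0.5655, 0.0256, 0.151]
tool_rot: [179.3, 0.5, 25.4]
force: [6.5, 0.4, -20.3]
grip_width: 0.0587
```

```bash
python3 nxt.py .5675 .0252 .23 25
```

```text
t 6.72 pos [0.5655 0.0256 0.151 ] rot [179.3    0.55  25.39] F [  6.5   0.4 -20.3] Tq [ 0.15 -1.55 -0.15] w 0.0587 j7 -64.2
shift(frac) [ 0.0009  0.0022 -0.079 ] turn(frac) [0.025 0.019 0.014]
```

Emit:
servo_tool --moves "0.001 0.002 -0.012 0.02 0.015 0.03 1;0 0 -0.012 0 0 0.06 1;0 0 -0.012 0 0 0.06 1;0 0 -0.012 0 0 0.06 1;0 0 -0.012 0 0 0 1;0 0 -0.012 0 0 0 1"

```text
time_s: 7.22
tool_pos: [0.5648, 0.0238, 0.2179]
tool_rot: [179.6, 0.7, 19.7]
force: [-0.6, -0.1, -1.3]
grip_width: 0.0586
```

```bash
python3 nxt.py .5675 .0252 .23 15
python3 - <<'E'
from cell import env
import cv2
c=env.read_camera("scene");cv2.imwrite("pics/scene_l.png",c["img"][:,:,::-1])
E
```

```text
t 7.22 pos [0.5648 0.0238 0.2179] rot [179.65   0.65  19.72] F [-0.6 -0.1 -1.3] Tq [ 0.02  0.07 -0.  ] w 0.0586 j7 -70.8
shift(frac) [ 0.0029 -0.0003 -0.0121] turn(frac) [0.013 0.022 0.165]
```

View pics/scene_l.png

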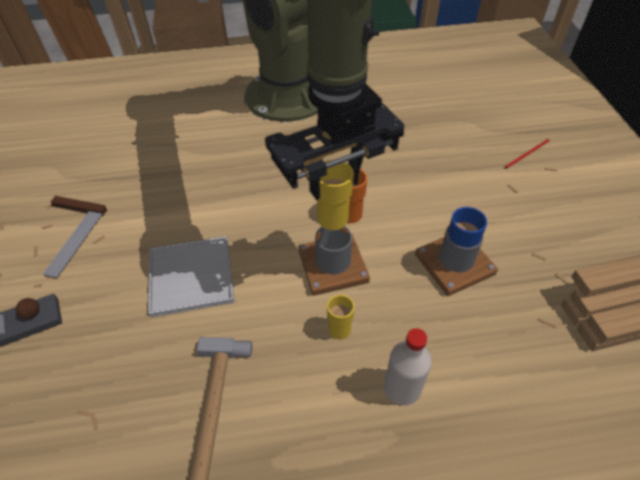

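The cup is clear of its pot (scene px 335,197) and the blue cup is unmoved. Next I'll carry it to the tray.

Emit:
servo_tool --moves "-0.005 0.012 -0.003 0.013 0.02 0 1;-0.01 0.022 0 0 0 0 1;-0.01 0.024 0 0 0 0 1;-0.01 0.024 0 0 0 0 1;-0.01 0.024 0 0 0 0 1;-0.01 0.024 0 0 0 0 1;-0.01 0.024 0 0 0 0 1;-0.01 0.024 0 0 0 0 1;-0.01 0.022 0 0 0 0 1;-0.008 0.016 0 0 0 0 1;-0.004 0.01 0 0 0 0 1;0 0 0 0 0 0 1;0 0 0 0 0 0 1;0 0 0 0 0 0 1"

```text
time_s: 8.43
tool_pos: [0.5568, -0.2309, 0.232]
tool_rot: [179.8, -1.0, 21.0]
force: [0.0, 0.3, -1.7]
grip_width: 0.0589
```

```bash
python3 nxt.py .549 -.243 .1 20
python3 - <<'E'
from cell import env
import cv2,numpy as np
from h import *
for n in("scene","top"):
    c=env.read_camera(n);cv2.imwrite(f"pics/{n}_c.png",c["img"][:,:,::-1])
    P=pts(c);hsv=cv2.cvtColor(c["img"],cv2.COLOR_RGB2HSV);m=(cv2.inRange(hsv,(22,120,50),(36,255,255))>0)&(P[...,1]<-.1)
    q=P[m]
    print(n,len(q),np.percentile(q,[2,50,98],axis=0).round(3) if len(q) else "")
E
```

```text
t 8.43 pos [ 0.5568 -0.2309  0.232 ] rot [179.76  -1.01  20.96] F [ 0.   0.3 -1.7] Tq [-0.01  0.13 -0.02] w 0.0589 j7 -40.0
shift(frac) [-0.0139  0.008   0.1318] turn(frac) [ 0.008 -0.035  0.033]
scene 2425 [[ 0.529 -0.256  0.155]
 [ 0.577 -0.228  0.226]
 [ 0.586 -0.202  0.254]]
top 0
```

View pics/scene_c.png

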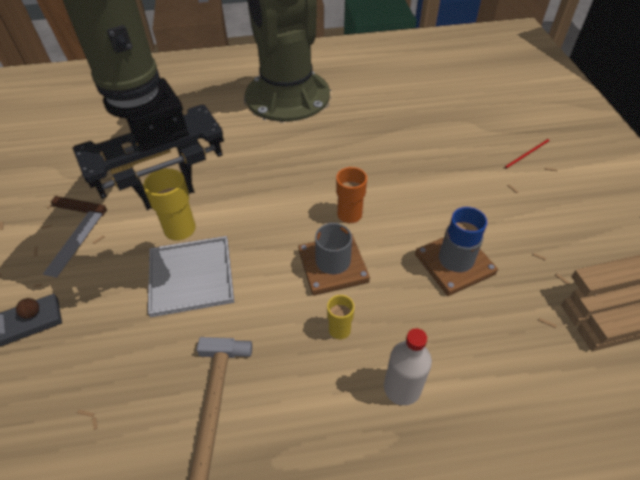

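Emit:
servo_tool --moves "-0.013 0.008 0.012 0.008 -0.03 0.02 1;0 0 0.02 0 0 0 1;0 0 0.024 0 0 0 1;0 0 0.024 0 0 0 1;0 0 0.015 0 0 0 1;0 0 0 0 0 0 1;0 0 0 0 0 0 1;0 0 0 0 0 0 1"

```text
time_s: 9.2
tool_pos: [0.5457, -0.2394, 0.1294]
tool_rot: [-179.8, 0.2, 20.9]
force: [-0.6, -0.7, -1.4]
grip_width: 0.0585
```

```bash
python3 nxt.py .549 -.243 .088 20
python3 - <<'E'
from cell import env
import cv2,numpy as np
from h import *
for n in("scene",):
    c=env.read_camera(n);cv2.imwrite(f"pics/{n}_d.png",cv2.resize(c["img"][120:340,80:300],None,fx=2.5,fy=2.5)[:,:,::-1])
    P=pts(c);hsv=cv2.cvtColor(c["img"],cv2.COLOR_RGB2HSV);m=(cv2.inRange(hsv,(22,120,50),(36,255,255))>0)&(P[...,1]<-.1)
    q=P[m];zl=np.percentile(q[:,2],[1,99]);print(zl)
    for a in np.arange(zl[0]+.005,zl[1],.01):
        s=q[abs(q[:,2]-a)<.005]
        if a<zl[0]+.06: print(round(a,3),circ(s[:,:2]))
E
```

```text
t 9.2 pos [ 0.5457 -0.2394  0.1294] rot [-1.798e+02  1.500e-01  2.093e+01] F [-0.6 -0.7 -1.4] Tq [-0.15  0.13  0.01] w 0.0585 j7 -36.2
shift(frac) [0.0019 0.0047 0.0414] turn(frac) [-0.007  0.005  0.032]
[0.04972763 0.15241814]
0.055 (array([ 0.54648629, -0.2389355 ]), np.float64(0.025316596417818447))
0.065 (array([ 0.54639745, -0.23877222]), np.float64(0.02532124912281202))
0.075 (array([ 0.54587409, -0.23889841]), np.float64(0.025679747741409614))
0.085 (array([ 0.54568474, -0.23900387]), np.float64(0.025695448010867428))
0.095 (array([ 0.54607237, -0.23893946]), np.float64(0.025453751639229843))
0.105 (array([ 0.54599205, -0.23911116]), np.float64(0.025466998748481285))
```

View pics/scene_d.png

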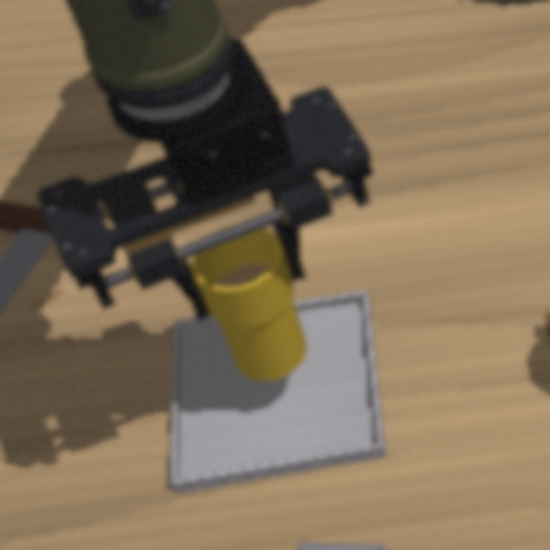

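The cup is vertical, its axis at (0.546, -0.239) and its foot at about z 0.046. I'll lower it gently.

Emit:
servo_tool --moves "0.002 0.004 0.01 -0.005 0 0 1;0 0 0.012 0 0 0 1;0 0 0.008 0 0 0 1;0 0 0.003 0 0 0 1;0 0 0 0 0 0 1;0 0 0 0 0 0 1"

```text
time_s: 9.75
tool_pos: [0.5519, -0.2436, 0.0964]
tool_rot: [179.8, -0.2, 21.0]
force: [0.5, -1.0, -0.2]
grip_width: 0.0586
```

```bash
python3 nxt.py .549 -.243 .088 20
```

```text
t 9.75 pos [ 0.5519 -0.2436  0.0964] rot [ 1.7983e+02 -1.5000e-01  2.0980e+01] F [ 0.5 -1.  -0.2] Tq [-0.03  0.12  0.01] w 0.0586 j7 -34.5
shift(frac) [-0.0026 -0.0016  0.0084] turn(frac) [ 0.006 -0.005  0.034]
```

Emit:
servo_tool --moves "-0.001 0 0.005 0 0 0 1;0 0 0.002 0 0 0 1;0 0 0.002 0 0 0 1;0 0 0 0 0 0 1;0 0 0 0 0 0 1"

```text
time_s: 10.17
tool_pos: [0.5526, -0.2444, 0.0885]
tool_rot: [179.7, -0.3, 21.0]
force: [-0.7, -0.6, -1.4]
grip_width: 0.0585
```

```bash
python3 nxt.py .549 -.243 .088 20
```

```text
t 10.17 pos [ 0.5526 -0.2444  0.0885] rot [179.73  -0.35  20.99] F [-0.7 -0.6 -1.4] Tq [-0.05  0.2  -0.04] w 0.0585 j7 -34.1
shift(frac) [-0.0029 -0.0026  0.0004] turn(frac) [ 0.009 -0.012  0.034]
```

Emit:
servo_tool --moves "0 0 0.002 0 0 0 1;0 0 0.001 0 0 0 1;0 0 0 0 0 0 1;0 0 0 0 0 0 1"

```text
time_s: 10.5
tool_pos: [0.5538, -0.2446, 0.0884]
tool_rot: [179.7, -0.5, 21.0]
force: [-0.7, -0.3, -1.8]
grip_width: 0.0585
```

```bash
python3 nxt.py .549 -.243 .088 20
```

```text
t 10.5 pos [ 0.5538 -0.2446  0.0884] rot [179.72  -0.53  21.  ] F [-0.7 -0.3 -1.8] Tq [-0.15  0.13  0.03] w 0.0585 j7 -34.0
shift(frac) [-0.0039 -0.0032  0.0004] turn(frac) [ 0.01  -0.019  0.035]
```

Emit:
servo_tool --moves "-0.003 -0.002 0.004 0.01 -0.015 0 1;0 0 0.002 0 0 0 1;0 0 0.001 0 0 0 1"

```text
time_s: 10.75
tool_pos: [0.5554, -0.2446, 0.088]
tool_rot: [179.8, -0.7, 21.0]
force: [-2.9, 0.7, 2.5]
grip_width: 0.0587
```

```bash
python3 nxt.py .549 -.243 .088 20
python3 - <<'E'
from cell import env
import cv2,numpy as np
from h import *
c=env.read_camera("scene");cv2.imwrite("pics/scene_e.png",cv2.resize(c["img"][120:340,80:300],None,fx=2.5,fy=2.5)[:,:,::-1])
P=pts(c);hsv=cv2.cvtColor(c["img"],cv2.COLOR_RGB2HSV);m=(cv2.inRange(hsv,(22,120,50),(36,255,255))>0)&(P[...,1]<-.1)
print(np.percentile(P[m][:,2],[0,1,99,100]))
E
```

```text
t 10.75 pos [ 0.5554 -0.2446  0.088 ] rot [179.78  -0.67  21.04] F [-2.9  0.7  2.5] Tq [0.15 1.03 0.03] w 0.0587 j7 -33.8
shift(frac) [-0.0053 -0.0038 -0.    ] turn(frac) [ 0.007 -0.023  0.036]
[0.00654734 0.00978472 0.11119875 0.12843644]
```

The force changed sign to +2.5 N with the cup's foot at the floor, so it is in contact. Releasing.

Emit:
servo_tool --moves "0 0 0 0 0 0 0.3;0 0 0 0 0 0 -0.2;0 0 0 0 0 0 -0.6;0 0 0 0 0 0 -1;0 0 0 0 0 0 -1;0 0 0 0 0 0 -1;0 0 0 0 0 0 -1"

```text
time_s: 11.38
tool_pos: [0.5559, -0.2449, 0.0872]
tool_rot: [179.7, -0.7, 21.0]
force: [0.4, 0.2, 1.3]
grip_width: 0.0826
```

```bash
python3 nxt.py .549 -.243 .2 20
```

```text
t 11.38 pos [ 0.5559 -0.2449  0.0872] rot [179.69  -0.71  21.02] F [0.4 0.2 1.3] Tq [-0.03  0.15  0.06] w 0.0826 j7 -33.8
shift(frac) [-0.0043 -0.0036 -0.1129] turn(frac) [ 0.011 -0.025  0.036]
```

Emit:
servo_tool --moves "0 0 -0.004 0 0 0 -1;0 0 -0.008 0 0 0 -1;0 0 -0.015 0 0 0 -1;0 0 -0.025 0 0 0 -1;0 0 -0.03 0 0 0 -1;0 0 -0.03 0 0 0 -1;0 0 -0.02 0 0 0 -1;0 0 0 0 0 0 -1;0 0 0 0 0 0 -1;0 0 0 0 0 0 -1"

```text
time_s: 12.22
tool_pos: [0.5533, -0.2456, 0.2289]
tool_rot: [179.6, -0.7, 20.9]
force: [-0.2, -0.3, -0.4]
grip_width: 0.087
```

```bash
python3 nxt.py .549 -.243 .2 20
python3 - <<'E'
from cell import env
import cv2,numpy as np
from h import *
c=env.read_camera("scene");cv2.imwrite("pics/scene_f.png",c["img"][:,:,::-1])
P=pts(c);hsv=cv2.cvtColor(c["img"],cv2.COLOR_RGB2HSV);m=(cv2.inRange(hsv,(22,120,50),(36,255,255))>0)&(P[...,1]<-.1)
q=P[m];print(np.percentile(q[:,2],[0,1,99,100]))
for a in(.02,.03,.04,.05,.06): print(a,circ(q[abs(q[:,2]-a)<.005][:,:2]))
g=(hsv[...,1]<45)&(P[...,2]<.02)&(P[...,2]>.009)&(abs(P[...,0]-.55)<.1)&(abs(P[...,1]+.243)<.1)
r=P[g][:,:2];print("rim",len(r),cv2.minAreaRect(r.astype(np.float32)))
E
```

```text
t 12.22 pos [ 0.5533 -0.2456  0.2289] rot [179.63  -0.74  20.92] F [-0.2 -0.3 -0.4] Tq [-0.05  0.1  -0.01] w 0.087 j7 -38.4
shift(frac) [-0.0034 -0.0041  0.0289] turn(frac) [ 0.013 -0.026  0.032]
[0.00054041 0.01001867 0.11055998 0.11326017]
0.02 (array([ 0.55605004, -0.24471085]), np.float64(0.025274413242913556))
0.03 (array([ 0.55647369, -0.24443783]), np.float64(0.025143814959358513))
0.04 (array([ 0.55630347, -0.24458872]), np.float64(0.02533829446225937))
0.05 (array([ 0.55687576, -0.24449838]), np.float64(0.024878272633120174))
0.06 (array([ 0.55626491, -0.24458269]), np.float64(0.025269806555459944))
rim 679 ((0.5478553771972656, -0.24372598528862), (0.15414248406887054, 0.1505555957555771), 2.8143186569213867)
```

View pics/scene_f.png

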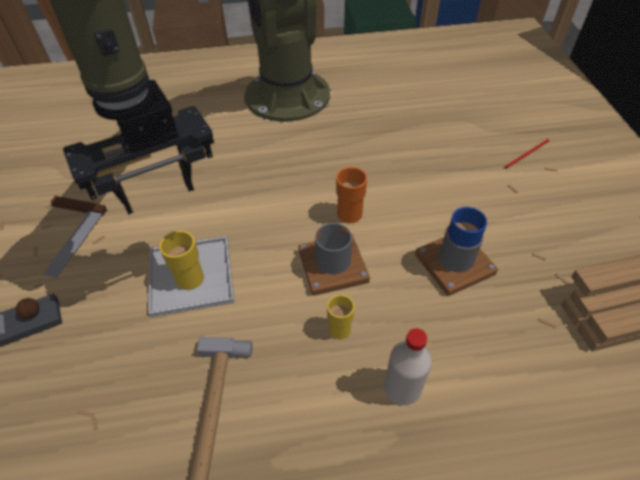

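The cup stands upright at scene px (183,262). Its axis is at (0.556, -0.245), about 9 mm from the tray centre, and its top is near z 0.11. The gripper is clear and the blue cup is still in its pot, so I'm handing in.

```bash
python3 -c "
from cell import env
print(env.sign_off())"
```

```text
the job is handed in; nothing more can be done
None
```

I carried out the whole job and handed it in at about 12 s; no verdict is reported. The yellow cup now stands upright on the tray.

- **Twist:** I gripped the collar and turned the tool about 76° while the cup was still seated. Cup rotation can't be seen on a round cup. The torque stayed at about 0.69 N·m when I raised the grip from 45 to 58 N, which suggests the glue gave way rather than the pads slipping.
- **Pull:** The cup came up with about 20 N of pull. The lift was not perfectly straight: I added a small back-and-forth twist, and the tool drifted about 3 mm sideways.
- **Last checks:** The cup's axis was vertical within measurement and about 9 mm from the measured tray centre. Its top was at about z 0.11, as expected with the foot on the tray floor. The gripper was clear. The blue cup looked unmoved in the picture, but I did not re-measure it.
- **Disagreements:** The top and wrist cameras differed by up to 3 mm on the cup's position, and the scene and top cameras by about 5 mm on the tray centre. The last small corrections while lowering the cup had little effect, so it sits slightly off centre but within the 35 mm allowed.

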